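Make up one valve kit in the caddy

ROBOT

A 6-joint arm with a two-finger parallel gripper is mounted at the origin on the work surface. World frame = base frame: x ahead of the robot, y to its left, z up, the work surface at z = 0. Lengths are in m, angles in rad, forces in N, time in s.
With the tool pointing down it reaches from about 0.35 to 0.975 m from the base axis. Payload 7.1 kg.
Tool frame: the origin (TCP) lies midway between the tips of the shut fingers; the grasp point (between the pads) lies 19 mm behind it; z points along the fingers, y is the line along which they close (so a half turn about z gives the same grasp; the last joint's range is limited). The gripper opens to 88 mm and grips with 3 to 60 N. Pads are 20 mm wide; open, the fingers measure 115 mm over their backs; the gripper's body (75 mm by 178 mm) begins 61 mm behind the grasp point.
Start: joints at [-1.201, 0.423, 1.63, -0, 1.089, -0.019], TCP at [0.237, -0.578, 0.223] pointing down, gripper open.
Joint ranges: [-3, 3], [-0.9, 2.11], [0.09, 2.58], [-1.31, 4.45], [0.11, 2.69], [-2.54, 2.54]. Speed limits (rad/s): [2.39, 2.39, 3.01, 3.14, 3.14, 3.14].

INTERFACE

Orientations are given as a unit quaternion [w, x, y, z].
In Python, from station import move_pose, movel, movej, command_gripper, wait, inverse_kinematics, read_camera, camera_info, MotionError, job_done, get_time, get_joint_pos, get_qvel, get_effort, get_tcp_pos, get_ee_rot, get_ft_force, get_ft_torque, get_grip_width, get_finger_force gives the robot as it stands. Calls block until the motion is done:
- move_pose(position, orientation): joint-space move of the TCP to a pose.
- movel(position, frame=None, v=0.15, until_force=None): straight line of the TCP; frame=None keeps the orientation; v is the mean speed in m/s. With until_force (N) it stops when the force on the tool has changed by that much, and returns True; else False.
- movej(angles): joint-space move.
- command_gripper(opening): opening from 0.0 (shut) to 1.0 (fully open); the grip force is fixed at half the most; returns when the fingers have stopped.
- wait(seconds).
- inverse_kinematics(position, orientation): joint angles nearest the present ones, or None.
- read_camera(name): name is "side" or "top"; returns the picture (384x512x3 uint8, red, green, blue); there is no depth.
- camera_info(name): a dict with "intrinsics" (3x3 intrinsics, pixels), "T" (4x4, takes a point from camera to world coordinates). Camera axes: x right, y up, looking along -z (the intrinsics and any distortion apply to the point x, -y, -z); pixel columns grow to the right and rows downward; lengths in m; the calibration is good to about 2 mm. A picture is of the moment at which its call begins. camera_info takes no time and is no camera call.
A pose or a line that the arm cannot do raises MotionError and nothing moves.
- job_done(): hands the job in; it is judged then, once.
Readings, each from a call of its own:
- get_time(): time.
- get_joint_pos(): joint angles.
- get_qvel(): joint speeds.
- get_effort(): joint torques, N m.
- get_tcp_pos(): TCP position.
- get_ee_rot(): TCP orientation.
- get_ft_force(): force on the tool from outside, world axes, zero at the start.
- get_ft_torque(): the same for the moment, N m.
- get_grip_width(): opening from 0.0 (shut) to 1.0 (fully open).
- get_finger_force(): force on a finger pad.
Only numpy, scipy, OpenCV 4.12 (cv2) and the standard library are available. Lean on these libraries where they do the work, as an engineer would, in place of code of your own. Each camera call takes 0.05 s, during which the arm holds its last target. There are 200 camera calls.

TASK

Make up one valve kit in the blue caddy: lay the brass valve body with the side branch flat in the long trough, put the open hexagon nut down over the peg, stand the nozzle upright in the round cup and the knob, stem up, in the square dish. Each part must rest on the floor of its own insert. Leave the look-alikes, the straight valve body without a branch and the solid hexagon plug, where they are.

Things in the scene. Friction and masses are not known exactly. Their poses are not given: they have to be found in the camera images.
- branched_body: Brass valve body lying flat, 136 mm long along its x, with a side branch. Middle block 40 long, 30 wide, 30 mm high (grip it across y); round tube 22 mm either side, 26 mm at the end collars, axis 15 mm up. Branch tube, 18 mm diameter, at x = +40 mm, points to +y and ends 32 mm from the long axis. Origin: centre of the block's underside; z up. About 0.32 kg.
- straight_body: Look-alike that is not part of the kit: the same brass valve body, 136 mm long along its x with the same 40 x 30 x 30 mm block, but without a side branch. Origin at the centre of the block's underside.
- nut: Brass hexagon nut standing on the bench: 42 mm across flats, 48.5 mm across corners, 30 mm high, with an open bore right through, hexagonal and 24 mm across flats. Origin at the centre of its underside, z up; the pairs of flats face along its x and at 60 and 120 degrees to it. About 0.15 kg.
- blank_plug: Look-alike that is not part of the kit: solid brass hexagon plug without a bore, 42 mm across flats, 30 mm high plus a low round boss on top (28 mm diameter, 3 mm). Origin at the centre of its underside.
- nozzle: Slender brass nozzle standing upright: foot 32 mm in diameter and 12 mm high, then a round shank 22 mm in diameter from 12 to 42 mm up (grip here), then a taper to a 14 mm tip at 58 mm. Origin at the centre of its underside, z up. About 0.10 kg.
- knob_part: Brass adjusting knob standing upright: fluted disc 44 mm in diameter and 14 mm high with a thin round stem 16 mm in diameter on top, from 14 to 40 mm up (grip here). Origin at the centre of its underside, z up. About 0.18 kg.
- trough: Long white trough insert, on the side of the caddy nearer the robot: outside 174 mm along its x by 74 mm along its y, walls 3 mm thick, rim 10 mm and inner floor 3 mm above its origin; inside 168 x 68 mm. Fixed in the blue caddy (158 x 210 mm, rim 16 mm above the bench). Origin: centre of its underside, 4 mm above the bench; z up.
- peg_insert: Flat white square insert, 64 x 64 mm and 3 mm thick, no walls, with a thin upright steel peg at its centre, 8 mm in diameter, its top 25 mm above the origin. Fixed in the blue caddy (158 x 210 mm, rim 16 mm above the bench). Origin: centre of its underside, 4 mm above the bench; z up. One of three places in the caddy's far row.
- round_cup: Shallow round white cup insert: 63 mm outside, 57 mm inside diameter, rim 10 mm and inner floor 3 mm above its origin. Fixed in the blue caddy (158 x 210 mm, rim 16 mm above the bench). Origin: centre of its underside, 4 mm above the bench; z up. One of three places in the caddy's far row.
- square_dish: Shallow square white dish insert: 64 mm outside, 58 mm inside, walls 3 mm, rim 10 mm and inner floor 3 mm above its origin. Fixed in the blue caddy (158 x 210 mm, rim 16 mm above the bench). Origin: centre of its underside, 4 mm above the bench; z up. One of three places in the caddy's far row.

How it is judged:
At the end, for the whole second after the job is handed in: Branched body flat on the trough floor, origin within 20 mm lengthways and 24 mm crossways of its centre; nut over the peg, nozzle in the round cup, knob in the square dish: on the floor, within 14 mm of centre; all upright within 0.15 rad, at rest; both look-alikes within 20 mm of their start (horizontal distance between nut and peg_insert below 0.014 m and z of nut in the frame of peg_insert below 0.007 m and angle between each of nut, nozzle, knob_part, branched_body's own z axis and vertical below 0.15 rad and linear speed of each of nut, nozzle, knob_part, branched_body below 0.02 m/s and horizontal distance between nozzle and round_cup below 0.014 m and z of nozzle in the frame of round_cup below 0.007 m and horizontal distance between knob_part and square_dish below 0.014 m and z of knob_part in the frame of square_dish below 0.007 m and x of branched_body in the frame of trough between -0.02 and 0.02 m and y of branched_body in the frame of trough between -0.024 and 0.024 m and z of branched_body in the frame of trough below 0.007 m and distance of each of straight_body, blank_plug from where it was at the start of the episode below 0.02 m); the robot touches nothing.
It fails at once if the straight valve body without a branch was moved (more than 20 mm) (distance of straight_body from where it was at the start of the episode above 0.02 m).
It fails at once if the solid hexagon plug was moved (more than 20 mm) (distance of blank_plug from where it was at the start of the episode above 0.02 m).
It also fails if it takes over 102 s, if anything falls off the work surface, if the arm or the gripper's body presses on something with over 40 N, if the wrist force passes 120 N, or if a joint passes its speed limit or range.

## Working session

There is one attempt and no reset: what is moved stays moved. The work goes in short steps, each a Python script; the robot and the scene stay as the last script left them, time stands still between calls to the robot, and variables do not carry over. Pictures are saved under pics/ and viewed, at most 14 in all, crops included, and the job is handed in when it is done.

```bash
mkdir -p pics; ls
python3 - <<'E'
from station import *
import cv2, numpy as np
np.set_printoptions(precision=4,suppress=True)
for n in("top","side"):
    im=read_camera(n); cv2.imwrite(f"pics/{n}0.png",im[:,:,::-1])
    cv2.imwrite(f"pics/{n}0b.png",cv2.resize(im[:,:,::-1],(800,600),interpolation=cv2.INTER_CUBIC))
    print(camera_info(n))
print(get_time(),get_ee_rot(),get_tcp_pos())
E
```

```text
pics
{'intrinsics': array([[481.3264,   0.    , 257.4245],
       [  0.    , 481.3264, 183.3345],
       [  0.    ,   0.    ,   1.    ]]), 'T': array([[ 0.0235,  0.9899, -0.1396,  0.3759],
       [-0.9997,  0.0239,  0.0013, -0.0066],
       [ 0.0046,  0.1396,  0.9902,  1.304 ],
       [ 0.    ,  0.    ,  0.    ,  1.    ]])}
{'intrinsics': array([[351.4022,   0.    , 253.1593],
       [  0.    , 351.4022, 194.2677],
       [  0.    ,   0.    ,   1.    ]]), 'T': array([[-0.822 ,  0.3879, -0.417 ,  0.2376],
       [-0.5693, -0.5382,  0.6215,  0.4808],
       [ 0.0166,  0.7483,  0.6632,  0.563 ],
       [ 0.    ,  0.    ,  0.    ,  1.    ]])}
0.1 [-0.0007  0.9812  0.1932 -0.0001] [ 0.2368 -0.5779  0.222 ]
```

View pics/top0b.png

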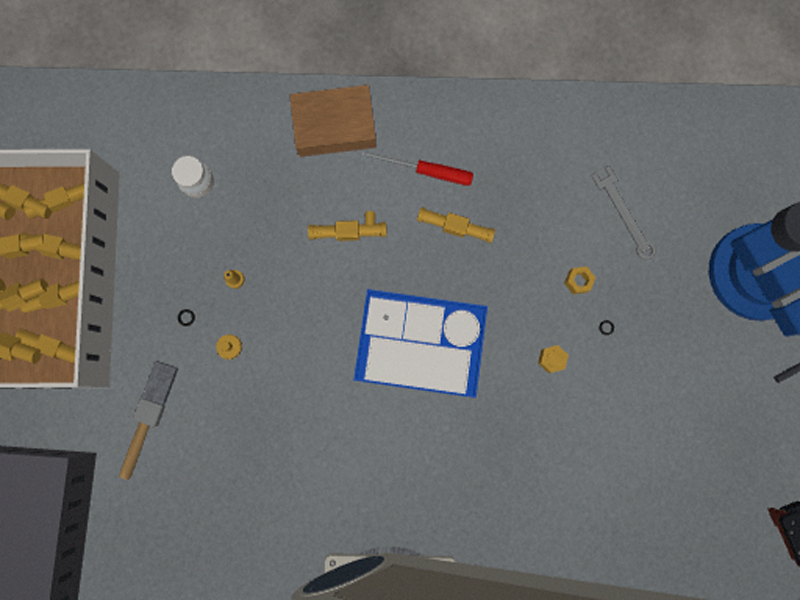

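View pics/side0b.png

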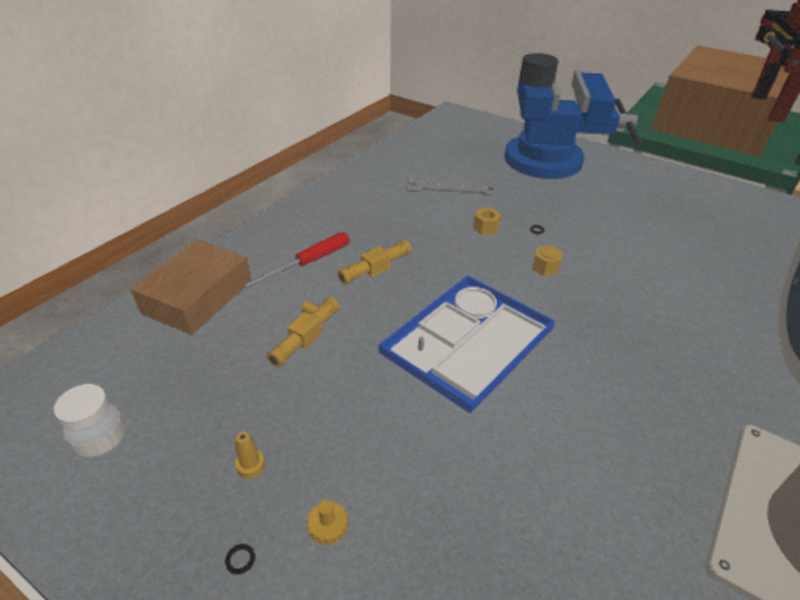

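Top view (800 px scale): branched body's block is at (347,230) with the branch toward +x, the straight body at (456,226), the nut at (581,280) and the plug at (554,359). The nozzle is at (233,279) and the knob at (229,347). In the caddy, the peg is at (386,317), dish at (424,323), cup at (462,328) and trough at (417,365). The side view agrees.

```bash
cat > h.py <<'E'
from station import *
import cv2, numpy as np
np.set_printoptions(precision=4,suppress=True)
def cast(n,uv,z):
    c=camera_info(n); uv=np.atleast_2d(uv).astype(float)
    p=np.c_[uv,np.ones(len(uv))]@np.linalg.inv(c["intrinsics"]).T
    d=(p*[1,-1,-1])@c["T"][:3,:3].T; o=c["T"][:3,3]
    return o+d*((z-o[2])/d[:,2])[:,None]
def mask(im,lo,hi): return cv2.inRange(cv2.cvtColor(im,cv2.COLOR_RGB2HSV),lo,hi)
BRASS=((14,120,60),(32,255,255)); BLUE=((105,150,60),(125,255,255)); WHITE=((0,0,165),(180,60,255))
def blobs(m,amin):
    cs,_=cv2.findContours(m,cv2.RETR_EXTERNAL,cv2.CHAIN_APPROX_NONE)
    return [c for c in cs if cv2.contourArea(c)>amin]
E
python3 - <<'E'
from h import *
for n in("top","side"):
    im=cv2.imread(f"pics/{n}0.png")[:,:,::-1].copy()
    for nm,(lo,hi),z,a in(("brass",*[BRASS],.015,40),("blue",BLUE,.016,800),("white",WHITE,.008,200)):
        for c in blobs(mask(im,lo,hi),a):
            M=cv2.moments(c);u=[M['m10']/M['m00'],M['m01']/M['m00']]
            if n=="top" and u[0]<120: continue
            w=cast(n,c[:,0],z)[:,:2]*1000
            (cx,cy),(a1,a2),ang=cv2.minAreaRect(w.astype(np.float32))
            if max(a1,a2)>260: continue
            print(n,nm,np.array(u),"->",cast(n,u,z)[0,:2],"rect",np.array([cx,cy,a1,a2,ang]))
im=cv2.imread("pics/top0.png")
cr=[im[y-24:y+24,x-32:x+32] for x,y in((222,146),(372,179),(149,178),(147,222))]
cr=[cv2.resize(c,(400,300),interpolation=cv2.INTER_CUBIC) for c in cr]
cv2.imwrite("pics/c1.png",np.vstack([np.hstack(cr[:2]),np.hstack(cr[2:])]))
E
```

```text
top brass [353.8291 229.3906] -> [ 0.4397 -0.2687] rect [ 439.7775 -269.0471   40.4216   50.2751   15.2732]
top brass [146.0848 221.5286] -> [0.4475 0.2867] rect [447.6057 286.893   40.2821  39.0078  47.1935]
top brass [149.4602 178.0964] -> [0.565  0.2841] rect [563.8458 285.2661  30.0985  32.852    1.3885]
top brass [370.8262 179.0977] -> [ 0.5767 -0.3154] rect [ 577.0378 -315.8323   43.8623   49.3056    1.3808]
top brass [223.0298 146.5857] -> [0.6568 0.088 ] rect [659.9079  92.4218  47.3085 135.4754   9.146 ]
top brass [291.5452 143.5776] -> [ 0.6698 -0.0991] rect [669.999  -98.7259 136.6745  34.8769  74.2868]
top brass [212.5956  76.6254] -> [0.8553 0.1238] rect [855.0135 123.6427 114.8534 141.5842   8.502 ]
top blue [269.1176 219.5155] -> [ 0.4606 -0.0419] rect [461.5406 -41.832  209.5806 157.5061  83.2654]
top blue [482.8679 176.7122] -> [ 0.5905 -0.6195] rect [ 592.4636 -618.381   155.0811  198.8835   87.1299]
top white [267.1459 233.3938] -> [ 0.4239 -0.0376] rect [424.0176 -37.4672 174.3708  73.6702  83.235 ]
top white [294.8919 209.7568] -> [ 0.4891 -0.1111] rect [ 488.558
[... 488 characters left out ...]
.6582 0.0867] rect [659.8766  86.8455  51.9987 148.9224  12.5361]
side brass [349.9203 166.3894] -> [ 0.4401 -0.2699] rect [ 440.6779 -270.586    40.1488   80.0028   15.7127]
side brass [114.8571 178.9638] -> [0.8891 0.1188] rect [889.9208  98.7733 110.3819 150.0563  13.3981]
side brass [240.1123 166.6246] -> [ 0.6706 -0.1014] rect [ 671.0317 -103.8707  149.3366   55.9434   74.8584]
side brass [311.1556 141.2925] -> [ 0.5776 -0.3163] rect [ 577.8061 -316.5756   43.432    82.4089   24.1921]
side white [ 51.1396 258.9137] -> [0.798  0.3471] rect [796.6778 348.4972  55.6975  72.5351  59.4775]
side white [299.3864 218.4709] -> [ 0.4574 -0.0327] rect [462.5989 -43.7361 192.3584 141.5785  83.0742]
```

View pics/c1.png

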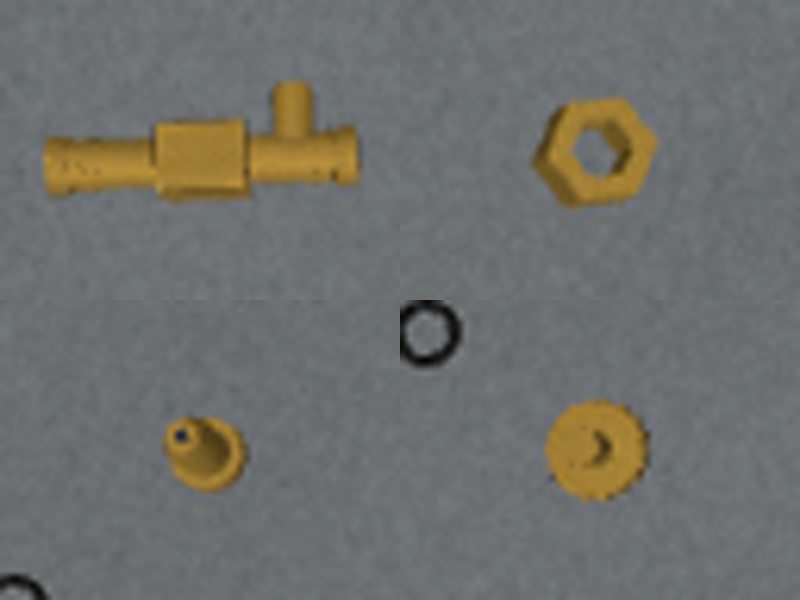

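The crops show the body's block top centred at crop px (202,155), with its axis running from (45,167) to (358,155). The nut's bore is at (600,153), the nozzle foot at about (208,455) with its tip hole at (180,435), and the knob disc at (597,449).

```bash
cat >> h.py <<'E'
def down(psi):   # tool down, fingers closing along world angle psi (deg)
    a=np.radians(psi+90)/2; return np.array([0,np.cos(a),np.sin(a),0])
def best(p,psi): # half-turn choice with small last joint
    c=[(abs(q[5]),s) for s in(psi,psi+180) if (q:=inverse_kinematics(p,down(s))) is not None]
    return min(c)[1]
E
python3 - <<'E'
from h import *
def px(cx,cy,u,v): return [cx-32+(u+.5)/6.25-.5, cy-24+(v+.5)/6.25-.5]
b=cast("top",px(222,146,202,155),.03)[0]; e1=cast("top",px(222,146,45,167),.015)[0]; e2=cast("top",px(222,146,358,155),.015)[0]
print("body",b,"ends mid",(e1+e2)/2,"len",np.linalg.norm(e1-e2),"xang",np.degrees(np.arctan2(*(e2-e1)[1::-1])))
print("nut bore",cast("top",px(372,179,200,153),.03)[0])
print("nozzle foot",cast("top",px(149,178,208,155),.009)[0],"tip",cast("top",px(149,178,180,135),.058)[0])
print("knob",cast("top",[146.08,221.53],.010)[0])
for n in("top","side"):
    im=cv2.imread(f"pics/{n}0.png")[:,:,::-1].copy()
    for c in blobs(mask(im,*BRASS),40):
        p=cast(n,c[:,0],.015)[:,:2]
        if np.hypot(*(p.mean(0)-[.577,-.315]))<.02:
            m=np.zeros(im.shape[:2],np.uint8); cv2.drawContours(m,[c],-1,255,-1)
            v,u=np.nonzero(m); q=cast(n,np.c_[u,v],.015)[:,:2]; q=q-q.mean(0)
            L=np.linalg.cholesky(np.cov(q.T)); 
            w,V=np.linalg.eigh(np.cov(q.T)); qq=q@V@np.diag(w**-.5)@V.T
            for k in(q,qq): print(n,"corner ang",np.degrees(np.angle(((k[:,0]+1j*k[:,1])**6).sum()))/6)
for nm,p,psi in(("nut",(.577,-.316,.17),3.5),("noz",(.565,.284,.17),0),("knob",(.447,.286,.17),0),("body",(.657,.085,.17),4),("trough",(.42,-.04,.17),-6.7),("peg",(.5,.02,.17),3.5),("cup",(.489,-.111,.17),-6.7)):
    s=best(p,psi); print(nm,s,inverse_kinematics(p,down(s)))
E
```

```text
body [0.6541 0.09   0.03  ] ends mid [0.6546 0.0912 0.015 ] len 0.1368482805797924 xang -86.35468525518803
nut bore [ 0.5745 -0.3138  0.03  ]
nozzle foot [0.5651 0.2843 0.009 ] tip [0.5661 0.2855 0.058 ]
knob [0.4478 0.2878 0.01  ]
top corner ang -22.466322907864875
top corner ang -21.603464775613094
side corner ang -5.006149841131049
side corner ang -10.361191426863272
nut 3.5 [-0.5191  0.5292  1.5897 -0.      1.0227 -0.5802]
noz 0 [ 0.4469  0.4944  1.6505 -0.      0.9967  0.4469]
knob 0 [ 0.5468  0.3572  1.8789 -0.      0.9055  0.5468]
body 4 [ 0.1107  0.5355  1.5786 -0.      1.0275  0.0409]
trough -6.7 [-0.1232  0.2066  2.1032 -0.      0.8318 -0.0062]
peg 3.5 [ 0.0162  0.3161  1.9432 -0.      0.8823 -0.0449]
cup -6.7 [-0.2469  0.3176  1.941  -0.      0.883  -0.13  ]
```

```bash
cat >> h.py <<'E'
def pick_place(src,psi,hz,dst,psi2,open_=.75,rel=.0):
    """src/dst: xy of part origin; hz: TCP height above part underside; dst floor is 7 mm up"""
    s=best((*src,.17),psi); d=s+(psi2-psi)
    command_gripper(open_)
    move_pose([*src,.15],down(s)); movel([*src,hz],v=.2)
    command_gripper(0); w=get_grip_width(); f=get_finger_force()
    movel([*src,.17],v=.25)
    move_pose([*dst,.17],down(d)); movel([*dst,hz+.017],v=.2)
    hit=movel([*dst,hz+.004],v=.03,until_force=4)
    z=get_tcp_pos()[2]-hz
    command_gripper(min(1,w+rel)); movel([*dst,.17],v=.25)
    print("grip mm",w*88,"force",f,"hit",hit,"underside z",z,"t",get_time())
E
python3 - <<'E'
from h import *
print("peg",cast("top",[386/1.5625-.3,317/1.5625-.3],.029))
pick_place((.575,-.3145),6,.010,(.5043,.0193),-3,rel=.2)
im=read_camera("top"); cv2.imwrite("pics/t1.png",cv2.resize(im[160:256,190:318,::-1],(640,480),interpolation=cv2.INTER_CUBIC))
E
```

```text
peg [[0.5034 0.0189 0.029 ]]
grip mm 42.071346275807585 force 29.764569103717804 hit True underside z 0.0074192445469631624 t 8.1833
```

View pics/t1.png

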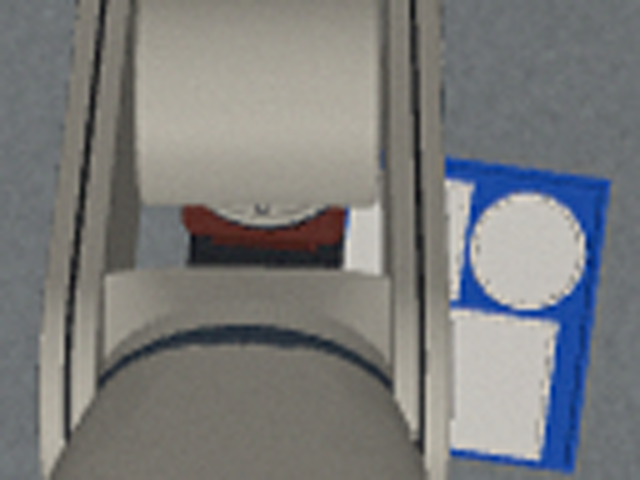

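The arm hides the nut in this view, but it gripped at 42 mm and reached the floor at 7.4 mm. I'll continue with the other parts and check once the arm is clear.

Run:
```python
from h import *
pick_place((.5653,.2848),0,.0145,(.4889,-.1113),-6.7,open_=.6,rel=.25)
pick_place((.4478,.2877),0,.0165,(.4966,-.0457),-6.7,open_=.6,rel=.25)
t=np.array([.424,-.0375]); u=np.array([.993,-.117])
pick_place((.6543,.0905),3.6,.009,tuple(t-.006*u),-6.7,open_=.7,rel=.12)
move_pose([.35,-.45,.25],down(best((.35,-.45,.25),0)))
for n in("top","side"):
    im=read_camera(n)[:,:,::-1]; cv2.imwrite(f"pics/{n}2.png",im)
    c=im[150:270,180:340] if n=="top" else im[150:270,215:375]
    cv2.imwrite(f"pics/{n}2c.png",cv2.resize(c,(800,600),interpolation=cv2.INTER_CUBIC))
```

```text
grip mm 21.39336095450244 force 30.00090883579105 hit True underside z 0.00704539857507701 t 15.875
grip mm 15.538537005328246 force 30.000779628753662 hit True underside z 0.00654127363635475 t 23.8083
grip mm 30.038878509580258 force 30.00073492527008 hit True underside z 0.006902847726996992 t 30.9583
```

View pics/top2c.png

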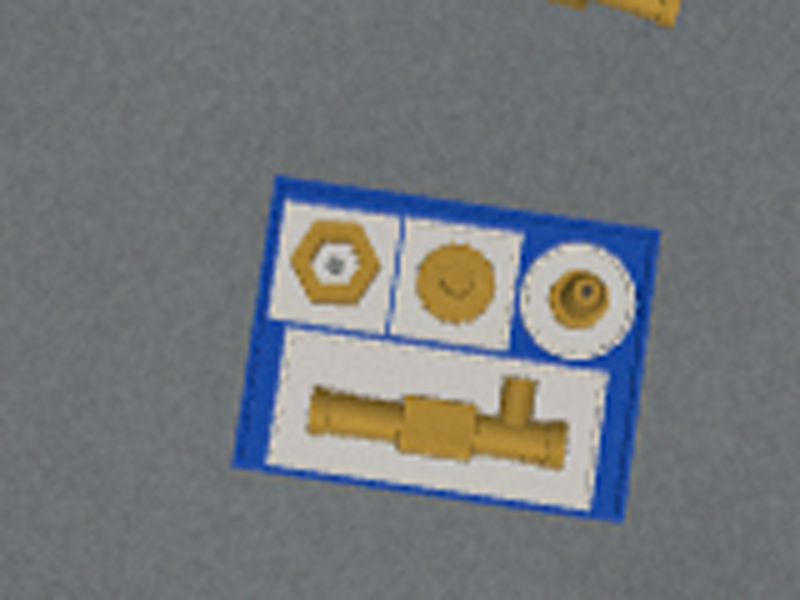

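View pics/side2c.png

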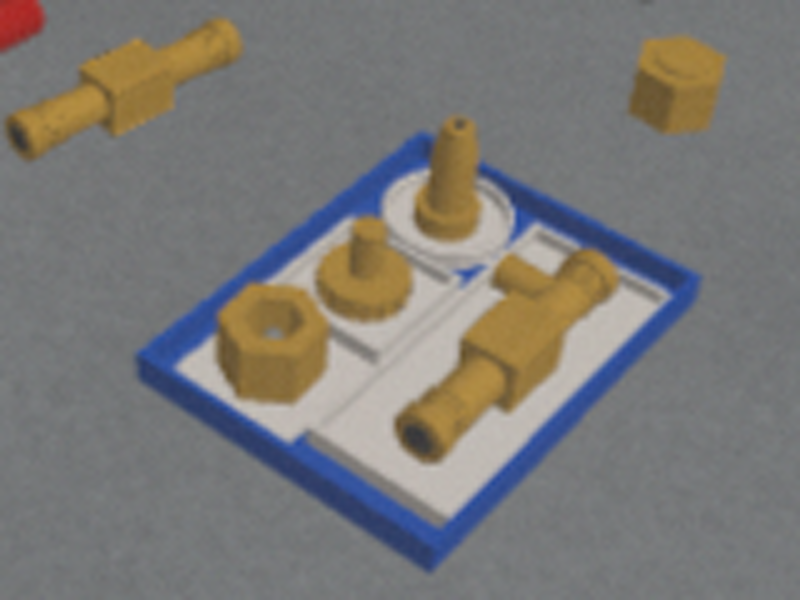

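Both views show all four parts upright and centred. The peg shows inside the nut bore at (336,265), the knob is in the dish at (456,284), the nozzle in the cup at (578,300), and the body lies flat in the trough with its block at (438,428). The look-alikes haven't moved, so I'm handing in.

```bash
python3 -c "
from station import *
print(job_done(),get_time())"
```

```text
the job is handed in; nothing more can be done
the job is handed in; nothing more can be done
```

The valve kit is in the caddy and handed in: the final pictures show all four parts upright in their own inserts and both look-alikes still in place, at about 32 s of the 102 s limit; no verdict was returned.

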